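# Hold the viewing-box lid at the index angle

## Task

First fold the stiff guard flap beside the viewing box outward and right down, so that it lies flat on the bench, while the lid is still shut. Then lift the box's lid by its bar handle until the lid is at the same angle as the index arm clamped on the box's quadrant, and finish while still holding the lid there, steady: it falls shut if released. Do not shift the index arm, and leave the timer, the tip box and the beaker where they are.

Things in the scene. Friction and masses are not known exactly. Their poses are not given: they have to be found in the camera images.
- viewing_box: Grey open box, 160 (x) x 180 (y) x 94 mm high, fixed on a base plate 180 x 310 x 6 mm that reaches out to -y; three dishes inside. Origin: box centre on the bench; own x axis parallel to all hinges. -x side (towards the robot): upright quadrant with angle ticks, 80 to 110 mm from the origin, up to 240 mm high. +y: lid hinge. -y: lid's bar handle and, further out, the guard flap. Yaw -0.35 to 0.2 rad
- lid (a joint): Aluminium lid's hinge angle, rad: 0 = shut and level, grows as the lid's handle edge rises, limit 1.75. Free hinge: gravity shuts the lid (lid about 0.25 to 0.5 kg; holding it at the handle takes 1 to 3 N upward)
- lid_hinge (a point): Middle of the lid's hinge axis, in the box frame at (0, 90, 94) mm; the axis runs along the box's x
- lid_bar (a point): Centre of the lid's handle: round steel bar, 10 mm thick, 100 mm long, parallel to the hinge, 225 mm from the hinge axis and 6.5 mm above the hinge plane (lid shut: 100 mm above the bench, 135 mm to the -y side of the box's origin). Arms at its ends carry it; 41 mm between its axis and the lid's edge, nothing below. It can turn between the fingers. y axis: from bar to hinge
- index (a joint): Angle of the index arm, rad, on the scale of lid: 0 = level, growing upward; between 0.5 and 1.0 at the start. This is the angle the lid has to be held at. Clamped: it stays where it is unless knocked hard
- index_tip (a point): Pointed tip of the index arm: white-painted steel strip, 157 mm from the hinge axis to the tip, 10 mm wide, 3 mm thick, lying against the quadrant, 93 mm from the box's centre towards the robot (box's -x), with a round black clamp knob on the lid's hinge axis. y axis: from tip to hinge axis
- flap (a joint): Angle of the guard flap, rad: 0 = upright, 1.571 = folded down outward (to the box's -y) and lying flat; starts leaning outward by 0.15 to 0.5. Stiff friction hinge (about 0.25 N m): it stays where it is left
- flap_hinge (a point): Middle of the flap's hinge axis, 14 mm above the bench, 200 mm to the box's -y side of the box's origin; axis parallel to the box's x
- flap_edge (a point): Middle of the flap's free edge, 120 mm from its hinge axis. The flap is a steel plate 150 mm wide and 4 mm thick (8 mm at the free edge, thickened to the outer side only)
- timer: Bystander: small white bench timer, 70 x 62 x 20 mm, origin at the centre of its underside; loose
- tip_box: Bystander: white pipette-tip box, 83 x 121 x 72 mm, origin at the centre of its underside; loose
- beaker: Bystander: clear beaker, 74 mm across, 80 mm high, origin at the centre of its underside; loose

How it is judged:
On the way, in this order (a step that is already met when the one before it is completed fails the run):
1. the guard flap is folded down flat, with the lid still shut (value of joint flap above 1.42 rad and value of joint lid below 0.1 rad), for 0.2 s.
2. the lid is lifted to the index angle by the gripper (angle between the y axis of lid_bar and the y axis of index_tip, either way round below 0.08 rad and contact force between lid and the fingers above 0.5 N), for 0.3 s.
At the end, for the whole second after the job is handed in: The lid is at the index arm's angle within 0.08 rad (about 4.5 degrees), still (under 0.05 rad/s), carried by the fingers (contact over 0.5 N), and the guard flap lies flat (joint over 1.40 rad) (all of step 2 and velocity of joint lid between -0.05 and 0.05 rad/s and value of joint flap above 1.4 rad); the arm keeps its last pose, push and grip.
It fails at once if the index arm is shifted by more than 10 mm (distance of index_tip from where it was at the start of the episode above 0.01 m).
It fails at once if the timer, tip box or beaker is moved by more than 20 mm or carries the lid (distance of any of timer, tip_box, beaker from where it was at the start of the episode above 0.02 m or contact force between lid and timer above 0.2 N or contact force between lid and tip_box above 0.2 N or contact force between lid and beaker above 0.2 N).
It also fails if it takes over 48 s, if anything falls off the work surface, if the arm or the gripper's body presses on something with over 40 N, if the wrist force passes 120 N, or if a joint passes its speed limit or range.

## Robot

A 6-joint arm with a two-finger parallel gripper is mounted at the origin on a cart in front of the work surface, level with it; the furniture and walls round the work are solid. World frame = base frame: x ahead of the robot, y to its left, z up, the work surface at z = 0. Lengths are in m, angles in rad, forces in N, time in s.
With the tool pointing down it reaches from about 0.375 to 0.975 m from the base axis. Payload 3.8 kg.
Tool frame: the origin (TCP) lies between the finger pads; the fingertips stand 17 mm ahead of it and the grasp point (between the pads) lies 2 mm behind it; z points along the fingers, y is the line along which they close (so a half turn about z gives the same grasp; the last joint's range is limited). The gripper opens to 85 mm and grips with 20 to 120 N. Pads are 22 mm wide; open, the fingers measure 114 mm over their backs; the gripper's body (76 mm by 85 mm) begins 54 mm behind the grasp point. The pads swing forward as they close: fully open they stand 13 mm farther back than shut.
Start: joints at [-1.141, 0.264, 1.604, -0, 1.274, -0.037], TCP at [0.304, -0.603, 0.222] pointing down, gripper open.
Joint ranges: [-2.63, 2.63], [-0.94, 2.18], [0.31, 2.57], [-1.31, 4.45], [0, 2.66], [-2.55, 2.55]. Speed limits (rad/s): [2.57, 2.57, 3.14, 3.14, 3.14, 3.14].

## Interface

Orientations are given as a rotation vector (axis times angle).
In Python, from workcell import bot gives the robot as it stands.
- The arm moves only by the tool play_rows, never from a script. Its argument "steps" is one flat list of numbers, 4 for each row, row after row: the shift along the tool's x, y, z in m, then the turn about the tool's z in rad. A call has 1 to 10 rows; each row is the pose to reach, as a shift and turn from the pose commanded when the call began, along the tool's axes at that moment; what a row does not reach only later rows make up. A row lasts 1/8 s, in which the tool goes at most 62.5 mm and 10.7 degrees, less where a joint would pass 70% of its speed; a pose out of reach is approached as far as the arm can. A call with a gripper value outside its range is refused whole. "jaw" is the closure in counts, from 0 (fully open) to 255 (shut), set as the call begins (left out, the last holds). The fingers move at their own pace and stop on an object; "grip_force" is the grip in N (left out, the last holds). Time passes only in rows, so rows that repeat a pose let the fingers close. It gives the time, the measured TCP pose, the force, the opening and the grip force at its end, in the units of the state.
- bot.read_state(): the state, without advancing time (a new reading comes with each control period).
- bot.read_camera(name): name is "side" or "top"; returns a dict with "pixels" (420x560x3 uint8, blue, green, red), "mtx" (3x3 intrinsics, pixels), "R" (3x3) and "t" (3): a world point X has camera coordinates R X + t. Camera axes: x right, y down, z forward; pixel columns grow to the right and rows downward; lengths in m; the calibration is good to about 2 mm. A picture is of the moment at which its call begins. There is no depth.
- bot.finish_job(): hands the job in; it is judged then, once.
The state is a dict: "time": time; "q": joint angles; "joint_vel": joint speeds; "joint_torque": joint torques, N m; "tool_pos": TCP position; "tcp_rot": TCP orientation; "wrist_force": force on the tool from outside, world axes, zero at the start; "torque": the same for the moment, N m; "width": opening from 0.0 (shut) to 1.0 (fully open); "grip_force": force on a finger pad.
Only numpy, scipy, OpenCV 4.12 (cv2) and the standard library are available. Lean on these libraries where they do the work, as an engineer would, in place of code of your own. Each camera call takes 0.05 s, during which the arm holds its last target. There are 200 camera calls.

## Working session

There is one attempt and no reset: what is moved stays moved. The work goes in short steps, Python scripts to look and compute and a tool call to move; the robot and the scene stay as the last step left them, time stands still between calls to the robot, and variables do not carry over. Pictures are saved under pics/ and viewed, at most 10 in all, crops included, and the job is handed in when it is done.

Besides the shell and the picture viewer there is one more tool, called after "Request:" as a command line: name --argument value ..., lists and objects as JSON in quotes. play_rows: Moves the arm, as the interface text tells. Its arguments: {"type":"object","properties":{"steps":{"type":"array"},"jaw":{"type":"number"},"grip_force":{"type":"number"}},"required":["steps"]}

```bash
mkdir -p pics; ls
python3 - <<'E'
from workcell import bot
import cv2,numpy as np
s=bot.read_state();print(s)
for n in("side","top"):
    c=bot.read_camera(n);cv2.imwrite(f"pics/{n}0.png",c["pixels"]);print(n,c["mtx"].tolist(),c["R"].round(4).tolist(),c["t"].round(4).tolist())
E
```

```text
pics
{'time': 0.0, 'q': array([-1.14092092e+00,  2.64721219e-01,  1.60537829e+00, -4.01456904e-05,
        1.27373706e+00, -3.68995228e-02]), 'joint_vel': array([-9.52078023e-05,  1.43696428e-04,  1.44895055e-03, -2.73396130e-03,
       -6.64634579e-04,  1.79042944e-04]), 'joint_torque': array([ 8.73797362e-04, -5.15105367e+01, -3.67317009e+01,  8.52141943e-05,
        1.29033043e-02,  1.11025250e-05]), 'tool_pos': array([ 0.30342293, -0.60210185,  0.22118128]), 'tcp_rot': array([-3.05428136e+00, -7.26080924e-01,  7.46714733e-04]), 'wrist_force': array([-0.68966595, -0.83305509,  0.13301317]), 'torque': array([ 0.02276935, -0.0297799 , -0.00581655]), 'grip_force': 0.0, 'width': 1.0022774081359132}
side [[523.5572653863292, 0.0, 280.7930001939521], [0.0, 523.5572653863292, 211.03372227771135], [0.0, 0.0, 1.0]] [[0.9996, 0.015, -0.0224], [-0.0104, -0.5511, -0.8344], [-0.0249, 0.8343, -0.5507]] [-0.5551, 0.1046, 1.7181]
top [[386.10612375288395, 0.0, 277.74890437146576], [0.0, 386.10612375288395, 210.57009023102125], [0.0, 0.0, 1.0]] [[0.03, -0.9994, 0.0174], [-0.9901, -0.0321, -0.1366], [0.137, -0.0132, -0.9905]] [-0.0307, 0.5599, 1.1495]
```

View pics/side0.png

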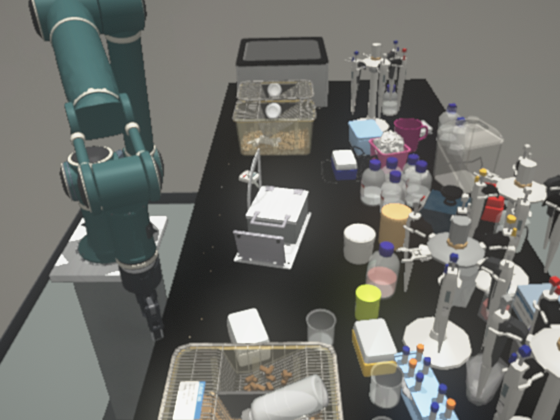

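View pics/top0.png

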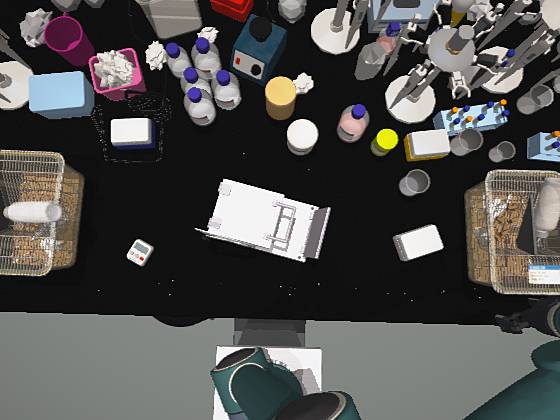

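The top view shows the box around (265,215), the flap as a dark strip around (318,232), the timer at (140,252), the tip box at (418,242) and the beaker at (415,182). I'll enlarge both views around the box.

Run:
```python
import cv2
a=cv2.imread("pics/top0.png")[165:275,185:345];b=cv2.imread("pics/side0.png")[130:275,220:330]
cv2.imwrite("pics/topc.png",cv2.resize(a,None,fx=5,fy=5,interpolation=cv2.INTER_CUBIC))
cv2.imwrite("pics/sidec.png",cv2.resize(b,None,fx=4,fy=4,interpolation=cv2.INTER_CUBIC))
```

```text
(no output)
```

View pics/topc.png

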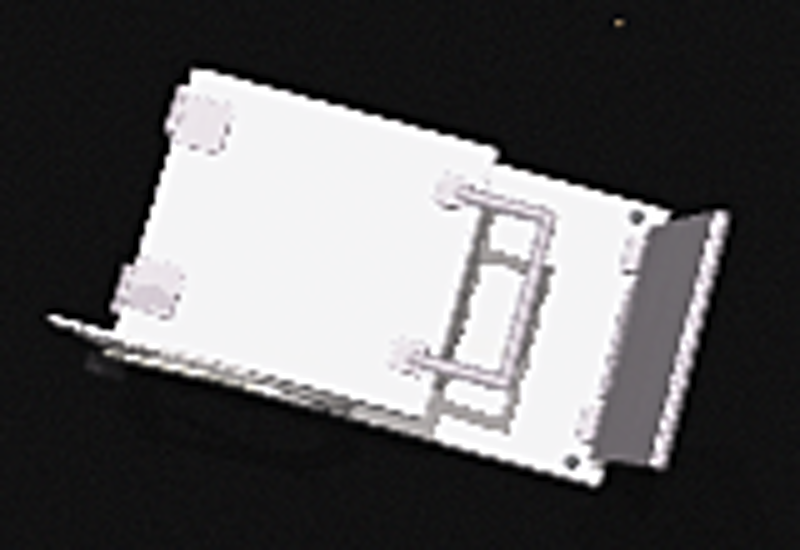

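View pics/sidec.png

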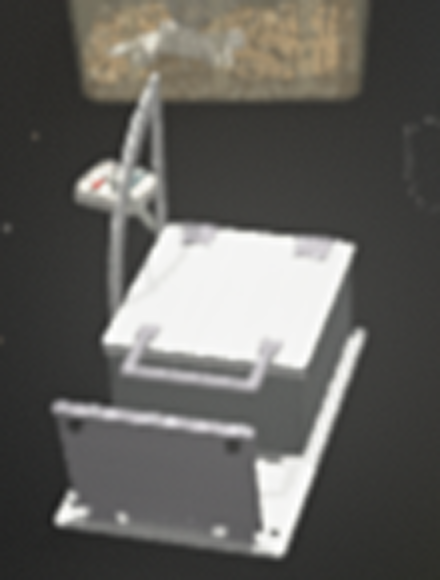

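Key pixels in the two crops:

| Feature | Top view | Side view |
|---|---|---|
| Bar ends | (294,207), (287,241) | (252,222), (284,225) |
| Flap edge corners | (330,207), (317,258) | (234,231), (283,238) |

The index arm looks like the short diagonal by the quadrant in the side view. Next is a pose fit.

```bash
cat > h.py <<'E'
import numpy as np,cv2
from scipy.optimize import least_squares
from workcell import bot
def proj(c,X):
    p=np.atleast_2d(X)@c["R"].T+c["t"]; p=p@np.asarray(c["mtx"]).T
    return p[:,:2]/p[:,2:]
def world(P,X):
    x,y,a=P[:3];X=np.atleast_2d(X)/1000.
    return np.c_[x+np.cos(a)*X[:,0]-np.sin(a)*X[:,1],y+np.sin(a)*X[:,0]+np.cos(a)*X[:,1],X[:,2]]
def flapc(f,o=2): # outer corners of free edge
    s,c=np.sin(f),np.cos(f)
    return [[sx*75,-200-120*s-o*c,14+120*c-o*s] for sx in(1,-1)]
def arm(t,r=157): return [-93,90-r*np.cos(t),94+r*np.sin(t)]
E
python3 - <<'E'
from h import *
T=bot.read_camera("top");S=bot.read_camera("side")
bar=[[50,-135,100],[-50,-135,100]]
top=np.array([[294,207.4],[287,241.4],[305,262.4],[330,207.4],[317.4,258]])
sid=np.array([[283.75,225.5],[252,222.5],[290.75,268.25],[235,260],[283,238],[234.25,231.25]])
def res(P):
    f=flapc(P[3])
    return np.r_[(proj(T,world(P,bar+[[-90,-220,6]]+f))-top).ravel(),(proj(S,world(P,bar+[[90,-220,6],[-90,-220,6]]+f))-sid).ravel()]
r=least_squares(res,[.5,0,-.2,.3],loss="soft_l1");P=r.x;print(P.round(4));print(res(P).reshape(-1,2).round(1).tolist())
np.save("P.npy",P)
for n,c,(ox,oy,k) in(("side",S,(220,130,4)),("top",T,(185,165,5))):
    print(n,[(t,(((proj(c,world(P,arm(t)))[0])-[ox,oy])*k).round(0).tolist()) for t in(.4,.6,.8,1.,1.2)],((proj(c,world(P,arm(0,0)))[0]-[ox,oy])*k).round())
a=T["pixels"][195:275,185:285];b=S["pixels"][140:220,235:275]
cv2.imwrite("pics/z.png",np.hstack([cv2.resize(a,(480,384),interpolation=cv2.INTER_CUBIC),cv2.resize(b,(300,600),interpolation=cv2.INTER_CUBIC)[:384]]))
cv2.imwrite("pics/z2.png",cv2.convertScaleAbs(cv2.resize(b,(300,600),interpolation=cv2.INTER_NEAREST),alpha=1.3))
# bystanders
for n,p in(("timer",(140,252)),("tip",(418,242)),("beaker",(415,182))):
    d=T["R"].T@np.linalg.inv(T["mtx"])@np.array([*p,1]);o=-T["R"].T@T["t"];print(n,(o+d*(.04-o[2])/d[2]).round(3))
for n,X in(("hinge",[0,90,94]),("bar",[0,-135,100]),("flap_h",[0,-200,14]),("qn",[-95,0,0])):print(n,world(P,X).round(4))
E
```

```text
[ 0.5477  0.0862 -0.2346  0.2786]
[[-0.9, -0.7], [-2.8, -1.7], [1.2, -1.2], [-0.3, -1.4], [-0.7, -0.9], [-0.8, 0.7], [-0.3, -0.3], [-1.2, 1.1], [-2.2, 1.0], [-0.3, 0.7], [-1.3, 0.8]]
side [(0.4, [101.0, 249.0]), (0.6, [104.0, 210.0]), (0.8, [110.0, 171.0]), (1.0, [118.0, 135.0]), (1.2, [127.0, 104.0])] [155. 224.]
top [(0.4, [337.0, 405.0]), (0.6, [307.0, 395.0]), (0.8, [267.0, 383.0]), (1.0, [218.0, 368.0]), (1.2, [161.0, 351.0])] [102. 344.]
timer [0.421 0.398 0.04 ]
tip [ 0.477 -0.445  0.04 ]
beaker [ 0.664 -0.439  0.04 ]
hinge [[0.5686 0.1737 0.094 ]]
bar [[ 0.5163 -0.0451  0.1   ]]
flap_h [[ 0.5012 -0.1083  0.014 ]]
qn [[0.4553 0.1083 0.    ]]
```

View pics/z2.png

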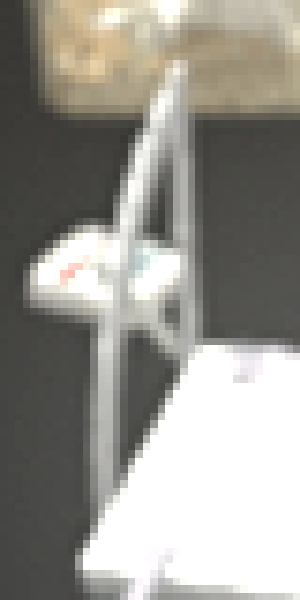

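The zoom shows the index arm as a diagonal from the knob at about (185,350) up-left past (160,318). Its slope fits roughly 0.8 rad, so I'll refine that with a profile along candidate angles.

Run:
```python
from h import *
P=np.load("P.npy")
for n in("side","top"):
    ims=[];c=None
    for i in range(4): c=bot.read_camera(n);ims.append(cv2.cvtColor(c["pixels"],cv2.COLOR_BGR2GRAY).astype(np.float32))
    g=np.mean(ims,0).astype(np.float32)
    t=np.arange(.3,1.2,.05);
    for dx in((0,0),(1.2,-.5)):
        print(n,dx)
        for r0,r1 in((20,50),(50,80),(80,110),(110,155)):
            r=np.linspace(r0,r1,20)
            row=[]
            for a in t:
                q=(proj(c,world(P,[arm(a,x) for x in r]))+dx).astype(np.float32)
                row.append(int(cv2.remap(g,q[:,0][None].copy(),q[:,1][None].copy(),1).mean()))
            print(r0,row)
    if n=="side":
        b=cv2.convertScaleAbs(cv2.resize(g[150:215,240:270],None,fx=9,fy=9,interpolation=cv2.INTER_CUBIC),alpha=1.2)
        b=cv2.cvtColor(b,cv2.COLOR_GRAY2BGR);b2=b.copy()
        for a in(.5,.7,.9):
            q=(((proj(c,world(P,[arm(a,0),arm(a)]))+.5+[1.2,-.5])-[240,150])*9).astype(int)
            cv2.line(b2,q[0].tolist(),q[1].tolist(),(0,0,255),1)
        cv2.imwrite("pics/idx.png",np.hstack([b,b2]))
```

```text
side (0, 0)
20 [65, 69, 73, 80, 91, 104, 118, 132, 141, 142, 137, 128, 117, 109, 104, 103, 105, 110]
50 [61, 61, 61, 60, 60, 62, 73, 104, 136, 149, 156, 170, 186, 197, 204, 209, 211, 208]
80 [88, 89, 89, 91, 89, 91, 99, 132, 143, 146, 173, 190, 179, 170, 163, 151, 125, 100]
110 [109, 111, 112, 113, 119, 126, 127, 155, 188, 163, 178, 185, 142, 130, 134, 133, 136, 136]
side (1.2, -0.5)
20 [79, 87, 98, 111, 124, 133, 138, 136, 127, 114, 102, 94, 92, 95, 102, 109, 118, 126]
50 [61, 62, 62, 64, 72, 89, 116, 139, 144, 139, 139, 150, 167, 185, 200, 208, 205, 188]
80 [66, 66, 67, 67, 65, 66, 100, 141, 149, 177, 210, 205, 195, 191, 162, 119, 82, 64]
110 [118, 121, 122, 125, 132, 136, 140, 160, 162, 164, 181, 164, 151, 150, 143, 146, 144, 143]
top (0, 0)
20 [185, 181, 176, 171, 166, 161, 155, 149, 141, 130, 121, 112, 107, 103, 98, 98, 104, 103]
50 [195, 197, 198, 199, 198, 197, 191, 185, 182, 183, 180, 171, 161, 150, 132, 108, 89, 98]
80 [205, 199, 192, 182, 173, 169, 169, 172, 172, 168, 169, 171, 165, 166, 167, 162, 140, 97]
110 [136, 142, 149, 156, 160, 165, 165, 165, 162, 160, 154, 159, 159, 156, 157, 163, 168, 164]
top (1.2, -0.5)
20 [145, 143, 141, 139, 136, 134, 130, 125, 122, 118, 112, 109, 110, 114, 120, 123, 123, 126]
50 [157, 157, 157, 157, 157, 157, 159, 160, 161, 162, 167, 166, 158, 148, 135, 120, 134, 136]
80 [160, 159, 158, 154, 155, 162, 163, 162, 163, 163, 163, 164, 171, 173, 182, 182, 167, 160]
110 [128, 132, 139, 145, 146, 147, 150, 153, 158, 164, 173, 185, 188, 190, 192, 202, 207, 207]
```

View pics/idx.png

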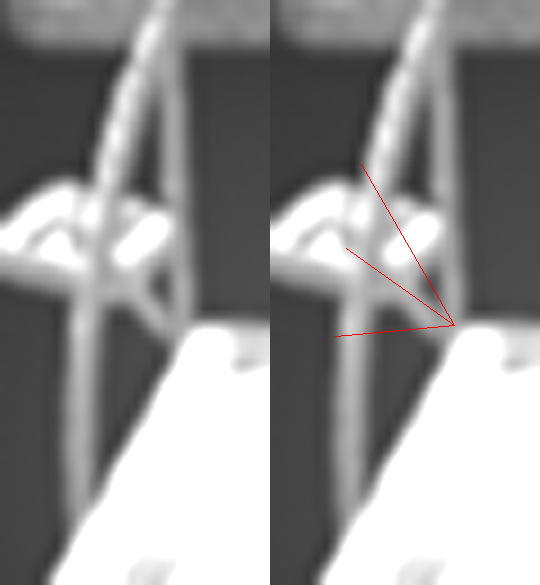

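The arm runs in the left panel from about (172,325) to (128,270), in front of the timer. I'll refine the pose with the lid and base corners and redraw the candidates with contrast stretched.

Run:
```python
from h import *
T=bot.read_camera("top");S=bot.read_camera("side")
bar=[[50,-135,100],[-50,-135,100]]
top=np.array([[294,207.4],[287,241.4],[305,262.4],[330,207.4],[317.4,258],[284.2,195],[223.4,179]])
sid=np.array([[283.75,225.5],[252,222.5],[290.75,268.25],[235,260],[283,238],[234.25,231.25],[296,222.5],[308.7,191],[246.5,216],[311.3,213.3]])
def res(P):
    f=flapc(P[3]);w=P[4];L=[[w,-94,97],[w,P[5],97]]
    return np.r_[(proj(T,world(P,bar+[[-90,-220,6]]+f+L))-top).ravel(),(proj(S,world(P,bar+[[90,-220,6],[-90,-220,6]]+f+L+[[-w,-94,97],[90,90,6]]))-sid).ravel()]
r=least_squares(res,[.5,0,-.2,.3,80,90],x_scale=[.01,.01,.01,.01,5,5],loss="soft_l1");P=r.x;print(P.round(4));print(res(P).reshape(-1,2).round(1).tolist())
np.save("P.npy",P)
for n,X in(("hinge",[0,90,94]),("bar",[0,-135,100]),("flap_h",[0,-200,14])):print(n,world(P,X).round(4))
x0,y0,k=240,155,12
b=np.clip((cv2.resize(S["pixels"][155:200,240:270],None,fx=k,fy=k,interpolation=cv2.INTER_CUBIC).astype(float)-50)*1.25,0,255).astype(np.uint8);b2=b.copy()
for a in(.6,.7,.8,.9):
    q=((proj(S,world(P,[arm(a,0),arm(a)]))+.5-[x0,y0])*k).astype(int);print(a,q.tolist())
    cv2.line(b2,q[0].tolist(),q[1].tolist(),(0,0,255),1)
cv2.imwrite("pics/idx2.png",np.hstack([b,b2]))
```

```text
[ 5.48500e-01  8.37000e-02 -2.41000e-01  2.59900e-01  7.91376e+01
  8.89888e+01]
[[-0.1, -0.6], [-2.1, -1.7], [1.7, -1.0], [-0.1, -1.3], [-0.8, -0.9], [-1.2, -1.2], [-0.1, -1.8], [-0.9, 1.2], [-0.4, 0.1], [-1.4, 1.6], [-2.4, 1.3], [-0.4, 0.6], [-1.3, 0.5], [-0.7, -1.2], [-1.0, 0.4], [0.3, -1.0], [-0.6, 0.7]]
hinge [[0.57   0.1711 0.094 ]]
bar [[ 0.5163 -0.0474  0.1   ]]
flap_h [[ 0.5008 -0.1106  0.014 ]]
0.6 [[236, 382], [81, 339]]
0.7 [[236, 382], [89, 281]]
0.8 [[236, 382], [99, 223]]
0.9 [[236, 382], [110, 168]]
```

View pics/idx2.png

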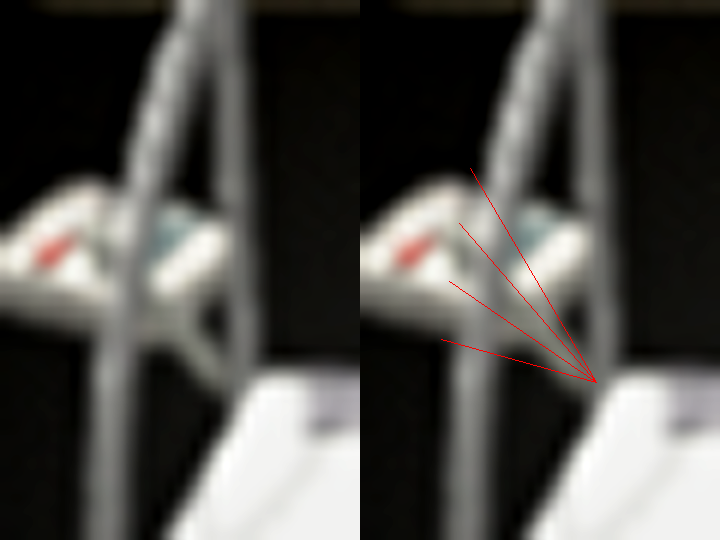

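The side view puts the index arm at about 0.79 rad (0.73 to 0.85), which I'll verify later with the lid up. Now for the first move: close the jaw, turn the tool's y axis onto the box y axis, and go above the gap between bar and flap.

```bash
cat >> h.py <<'E'
from scipy.spatial.transform import Rotation as Ro
P=np.load("P.npy")
def plan(pts):
    """box-frame TCP targets (mm) -> tool-frame shifts and turn from the present pose"""
    s=bot.read_state();R=Ro.from_rotvec(s["tcp_rot"]).as_matrix();a=P[2]
    y=R.T@np.array([-np.sin(a),np.cos(a),0]);th=np.arctan2(y[1],y[0])-np.pi/2
    th=(th+np.pi/2)%np.pi-np.pi/2
    d=s["tool_pos"]-[P[0],P[1],0];c,n=np.cos(a),np.sin(a)
    print("now box",(np.r_[c*d[0]+n*d[1],-n*d[0]+c*d[1],d[2]]*1e3).round(1),"F",s["wrist_force"].round(1),"w",round(float(s["width"]),3),"q",s["q"].round(2),"t",s["time"])
    for X in pts: print(X,((world(P,X)[0]-s["tool_pos"])@R).round(4),"turn",round(th,3))
E
python3 -c "
from h import *
plan([[0,-185,240],[0,-185,122]])"
```

```text
now box [ -73.8 -725.   222.5] F [-0.3  0.5 -0.2] w 0.995 q [-1.14  0.26  1.6   0.    1.27 -0.04] t 0.7
[0, -185, 240] [ 0.4072 -0.3623 -0.0175] turn 0.708
[0, -185, 122] [ 0.4072 -0.3623  0.1005] turn 0.708
```

Request:
play_rows --steps '[0.04,-0.036,-0.018,0.08,0.08,-0.072,-0.018,0.16,0.12,-0.108,-0.018,0.24,0.16,-0.144,-0.018,0.32,0.2,-0.18,-0.018,0.4,0.25,-0.222,-0.018,0.48,0.3,-0.266,-0.018,0.56,0.345,-0.306,-0.018,0.64,0.385,-0.342,-0.018,0.708,0.407,-0.362,-0.018,0.708]' --jaw 255 --grip_force 30

```text
time: 1.95
tool_pos: [0.505, -0.0936, 0.2409]
tcp_rot: [-3.119, 0.375, -0.001]
wrist_force: [0.1, -0.9, -0.1]
width: -0.005
grip_force: 0.0
```

```bash
python3 -c "
from h import *
for n in('side','top'):
    c=bot.read_camera(n)
    p=c['pixels'];q=proj(c,world(P,[0,-185,222]))[0].astype(int);print(n,q)
    cv2.imwrite('pics/a_%s.png'%n,cv2.resize(p[max(0,q[1]-60):q[1]+70,max(0,q[0]-65):q[0]+65],(400,400),interpolation=cv2.INTER_CUBIC))
cv2.imwrite('pics/a.png',np.hstack([cv2.imread('pics/a_side.png'),cv2.imread('pics/a_top.png')]))
pts=[]
plan([[0,-185,240],[0,-185,122]])"
```

```text
side [260 199]
top [310 223]
now box [ 2.000e-01 -1.825e+02  2.407e+02] F [ 0.   0.2 -0.8] w -0.002 q [-0.23 -0.06  1.92  0.    1.28  1.58] t 2.05
[0, -185, 240] [-0.0002  0.0025  0.0007] turn 0.004
[0, -185, 122] [-0.0003  0.0026  0.1187] turn 0.004
```

View pics/a.png

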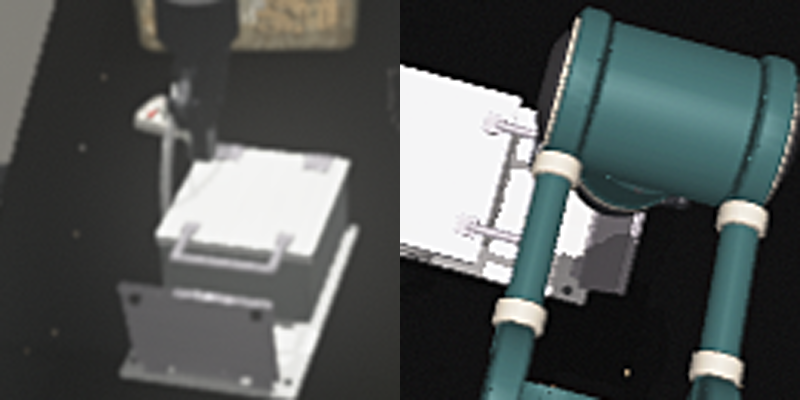

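The side crop shows the finger tip near (262,190), left of the quadrant and above the lid. The flap is still upright and the lid is shut. That tip is higher in the picture than I predicted, so I'll check it numerically.

```bash
python3 -c "
from h import *
s=bot.read_state();c=bot.read_camera('side');R=Ro.from_rotvec(s['tcp_rot']).as_matrix()
for d in(0,.017,-.056,-.1):print(d,proj(c,s['tool_pos']+R[:,2]*d).round(1))
print(-c['R'].T@c['t'],R.round(2).tolist())
g=c['pixels'].mean(2)
for r in range(170,212,3):print(r,g[r,246:276:2].astype(int))
"
```

```text
0 [[260.8 193.5]]
0.017 [[261.1 198.6]]
-0.056 [[260.  176.5]]
-0.1 [[259.2 162.5]]
[ 0.59878169 -1.36744747  1.02094501] [[0.97, -0.23, 0.0], [-0.23, -0.97, 0.0], [0.0, -0.0, -1.0]]
170 [136 126 105 150 133  90  61  58  59  59  61  56  55  54  55]
173 [221 180  64  83  93  67  67  60  60  60  58  55  57  57  56]
176 [233 151 113  61  68  60  60  62  61  61  59  56  58  58  58]
179 [183 203 160  84  55  59  61  63  62  68  58  59  59  60  59]
182 [ 94 136 147 140 127 110  62  61  84  94  61  60  61  61  61]
185 [ 47 155 138  59  61 105  67  64  82  96 101  90  87  81  63]
188 [ 52 148 121  58  57  73  68  63  78 111 185 181 201 207 228]
191 [ 58 142 110  56  58  58 139 146 139 212 200 220 229 230 243]
194 [ 66 141 104  56  54 110 248 245 244 235 237 243 243 243 243]
197 [ 67 136 104  54  88 224 242 240 231 239 243 243 242 242 243]
200 [ 69 136  96  69 230 239 229 235 241 242 242 242 242 242 243]
203 [ 64 129  95 201 237 231 237 242 242 242 242 242 242 243 242]
206 [ 61 123 176 238 241 242 242 242 242 242 242 242 242 242 242]
209 [ 52 174 246 243 243 243 243 242 242 242 242 242 242 242 243]
```

```bash
python3 -c "
from h import *
c=bot.read_camera('side')
for z in(.221,.204,.3):print(z,proj(c,[.3034,-.6021,z]).round(1))
g=cv2.imread('pics/side0.png').mean(2)
for r in range(300,352,3):print(r,g[r,136:176:2].astype(int))
t=cv2.imread('pics/top0.png').mean(2);c=bot.read_camera('top');print(proj(c,[.3034,-.6021,.21]).round(1))
plan([[0,-185,122]])
"
```

```text
0.221 [[152.7 330.9]]
0.204 [[154.  336.7]]
0.3 [[146.5 302.8]]
300 [ 70  46  46  44  49  75 106 105  69  42  53  78  83  82  83  68  31  33
  32  32]
303 [ 79  61  45  44  44  46  94 100 100  67  70  75  82  82  82  51  30  32
  32  33]
306 [ 79  79  57  44  44  65  96 151 154 103  57  53  78  83  75  36  33  31
  32  32]
309 [78 80 70 46 52 58 52 70 72 69 48 47 72 83 54 31 32 33 30 33]
312 [78 79 77 56 47 46 45 57 70 70 53 45 68 80 39 32 33 32 32 33]
315 [79 79 80 69 58 47 46 49 51 49 47 47 58 60 31 33 32 33 33 33]
318 [78 79 80 80 79 60 46 46 47 47 47 47 47 39 33 33 32 34 33 34]
321 [78 79 78 78 79 73 45 48 46 45 43 49 46 41 33 33 34 33 35 34]
324 [77 77 77 77 78 77 52 46 43 40 40 46 48 48 36 33 35 35 35 35]
327 [77 76 76 77 77 78 69 46 52 80 68 60 51 45 37 34 33 35 36 35]
330 [75 75 76 77 75 77 76 57 46 47 45 43 77 67 32 36 36 36 36 37]
333 [76 75 76 76 76 76 78 84 91 46 43 44 62 81 37 36 37 37 38 37]
336 [77 76 77 77 77 78 78 79 95 59 43 44 50 85 42 36 36 38 38 38]
339 [77 77 77 78 78 78 77 77 92 79 55 58 48 38 36 38 38 39 39 39]
342 [78 78 77 78 79 79 79 79 82 71 37 36 38 38 39 40 40 40 40 40]
345 [79 80 79 80 80 79 80 80 81 57 36 37 37 38 39 39 40 41 40 41]
348 [80 80 80 80 80 80 81 81 75 39 38 38 39 40 39 41 41 41 41 46]
351 [ 80  80  80  80  81  81  81  82  60  38  40  40  40  41  41  41  43  43
  38 102]
[[505.2 308. ]]
now box [  -0.  -185.9  240.5] F [-0.4 -0.5 -0.1] w -0.002 q [-0.24 -0.06  1.92 -0.    1.28  1.57] t 2.2
[0, -185, 122] [ 0.     -0.0009  0.1185] turn 0.0
```

```bash
python3 -c "
from h import *
c=bot.read_camera('side')
a=cv2.imread('pics/side0.png').astype(int);d=(c['pixels'].astype(int)-a).mean(2)
for r in range(178,206,2):print(r,d[r,250:276:2].astype(int))
"
```

```text
178 [ -23 -119 -172 -115  -74  -64   -1    0   -3   -4   -4   -2   -4]
180 [  -2  -59 -104  -73  -30  -71   -2    8   -4   -3   -3   -3   -5]
182 [  0 -15 -37 -35 -18 -78  18  19  -3  -3  -2  -2  -3]
184 [ -2  -1   0 -47 -53 -74  31  25  -2  -4  -3  -2  -2]
186 [ -1  -3  -3 -23 -65 -84 -95 -85  -3  -1  -2  -1  -3]
188 [  -1   -4   -4   11  -18 -147 -156 -127   -6   -2   -2   -2   -1]
190 [  -2   -3   -4   16  -31 -184 -160  -86   -3   -2   -2   -1   -1]
192 [ -2  -2  -4   6 -41 -66 -69  -9   0   0   0  -1   0]
194 [ 0 -3 -3 -2  0  2  1  0 -1 -1  0  0  0]
196 [-1 -4 -2 -2  0  0 -1 -1  0  0  0 -1  0]
198 [-2 -3 -2 -1 -1 -1  0  0  0  0 -1 -1  0]
200 [-2  0 -1  0 -1  0  0 -1 -1 -1  0 -1  0]
202 [-2 -2  0 -1 -1  0  0  0 -1 -1  0  0  0]
204 [-2 -2 -1 -1  0 -1  0  0 -1  0  0 -1  0]
```

The tip appears about 25 mm higher than the pose implies. A light touch on the lid, whose height is known, will settle it.

Request:
play_rows --steps '[0,-0.05,0,0,0,-0.1,0.02,0,0,-0.14,0.06,0,0,-0.14,0.1,0,0,-0.14,0.108,0,0,-0.14,0.114,0,0,-0.14,0.118,0,0,-0.14,0.122,0]'

```text
time: 3.25
tool_pos: [0.539, 0.0391, 0.1199]
tcp_rot: [-3.118, 0.379, -0.004]
wrist_force: [0.2, 0.3, 0.6]
width: 0.004
grip_force: 0.0
```

```bash
python3 -c "
from h import *
plan([[0,-45,122]])
c=bot.read_camera('side');a=cv2.imread('pics/side0.png').astype(int);d=np.abs((c['pixels'].astype(int)-a).mean(2))
s=bot.read_state();print(proj(c,s['tool_pos']-[0,0,.017]))
for r in range(180,226,3):print(r,d[r,240:280:2].astype(int))
"
```

```text
now box [  1.4 -45.6 119.9] F [0.2 0.3 0.6] w 0.004 q [0.03 0.1  2.   0.   1.04 1.84] t 3.25
[0, -45, 122] [-0.0014 -0.0006 -0.0021] turn -0.001
[[274.96722066 208.61689787]]
180 [ 2  2  2  1 13 38  2  2  3  5  3  8  8 10  0 52 21  6  4  3]
183 [ 6  9  8  5 30 27  3  4  3  5  3  8  8  7 19 59 15  2  3  3]
186 [ 7  6 10  7 43 25  8  9  5  3  3  3  6 80 64 68 68 39 29 22]
189 [  8   8   8   8  31  22   9   9  10   6   1   0   2  56 122 133 148 177
 187 165]
192 [  7   7   7  11  28  20   9  10   8   3   0   1   0   0  82 166 179 182
 183 105]
195 [  7   9   7   9  24  18  10   9   3   0   1   0   1   0   1   7 133 184
 167 100]
198 [  7   9  10  10  23  17  11   3   1   0   1   1   0   0   0   5 123 184
 170 100]
201 [  8   9   9   8  24  16  39  33  19  26   0   0   0   1  22  72 133 164
 155  52]
204 [  7  10   9   6  17  22 112 107  96  87  87  86  24  41  79  83  81  87
   7   1]
207 [ 8  8  9  7 19 93 89 82 82 83 82 83 83 82 83 81 83 88  7  0]
210 [  7   8   9   5  88  84 101 119 120 121 120 117 118 116 117 117 117 126
  32  13]
213 [  8   9   6  95 124 119 123  98 101  97 120 120 120 119 120 122 118  39
  15  13]
216 [  8   9   6  27  28  43  71 105  60 105 115 122 123 123 123  57  12   2
  11  13]
219 [ 9  9 10  7  5  9 91 67  3  1  1  0  2  5 14 15 12  9 25 22]
222 [10 10  9  8  5 49 96 79 50 32 26 17 17 14 12  8  7  7  5  4]
225 [ 7 10  9  9  6  4  3  5  6  7  7 10 15 16 18 20 28 28 27 24]
```

Request:
play_rows --steps '[0,0,0.003,0,0,0,0.006,0,0,0,0.009,0,0,0,0.009,0]'

```text
time: 3.8
tool_pos: [0.5374, 0.0396, 0.1091]
tcp_rot: [3.119, -0.378, -0.001]
wrist_force: [-1.0, 0.1, -0.1]
width: -0.001
grip_force: 0.0
```

Request:
play_rows --steps '[0,0,0.003,0,0,0,0.006,0,0,0,0.009,0,0,0,0.009,0]'

```text
time: 4.3
tool_pos: [0.5374, 0.0396, 0.1]
tcp_rot: [3.119, -0.378, -0.001]
wrist_force: [-0.1, -0.4, 0.0]
width: -0.005
grip_force: 0.0
```

Request:
play_rows --steps '[0,0,0.003,0,0,0,0.006,0,0,0,0.009,0,0,0,0.009,0]'

```text
time: 4.8
tool_pos: [0.5374, 0.0396, 0.091]
tcp_rot: [3.119, -0.378, -0.001]
wrist_force: [0.7, 0.2, 0.2]
width: 0.001
grip_force: 0.0
```

Request:
play_rows --steps '[0,0,0.002,0,0,0,0.004,0,0,0,0.006,0,0,0,0.006,0]'

```text
time: 5.3
tool_pos: [0.5381, 0.0396, 0.09]
tcp_rot: [3.119, -0.378, 0.0]
wrist_force: [-12.4, -0.8, 27.5]
width: 0.001
grip_force: 13.4
```

```bash
python3 -c "
from h import *
plan([[0,-45,122]])
p=[]
for n in('side','top'):
    c=bot.read_camera(n);s=bot.read_state();q=proj(c,s['tool_pos'])[0];print(n,q)
    x,y=int(q[0])-35,int(q[1])-40
    p.append(cv2.resize(c['pixels'][y:y+70,x:x+70],(400,400),interpolation=cv2.INTER_CUBIC));print(x,y)
cv2.imwrite('pics/b.png',np.hstack(p))"
```

```text
now box [  0.4 -45.3  90. ] F [-12.4  -0.8  27.5] w 0.001 q [ 0.03  0.13  2.02 -0.    0.99  1.84] t 5.3
[0, -45, 122] [-0.0004 -0.0003 -0.032 ] turn -0.0
side [275.01467357 211.65050615]
240 171
top [259.84639976 215.18523516]
224 175
```

View pics/b.png

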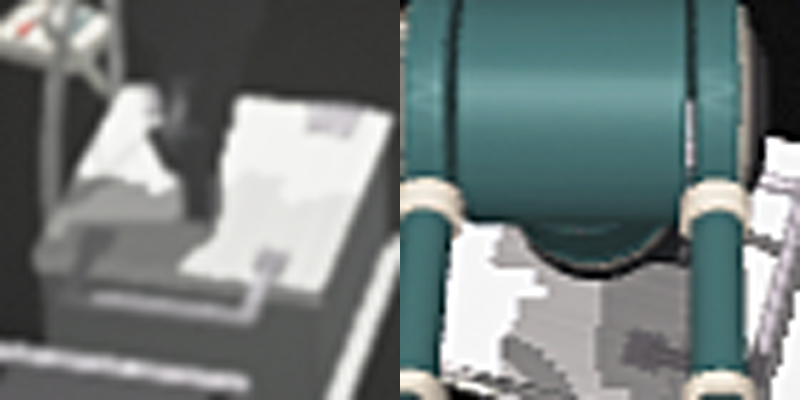

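Contact came at a TCP reading of z = 0.090 on the lid top (about 0.098), and the image agrees in x and y. So the finger tips are about 8 mm above the reading and z needs an offset of about +25 mm. I'll lift off, go back over the gap and descend beside the flap.

Request:
play_rows --steps '[0,0,-0.05,0,0,0.02,-0.1,0,0,0.08,-0.1,0,0,0.14,-0.1,0,0,0.14,-0.05,0,0,0.14,-0.01,0,0,0.14,0.012,0,0,0.14,0.012,0]'

```text
time: 6.4
tool_pos: [0.5022, -0.096, 0.0714]
tcp_rot: [-3.118, 0.378, 0.008]
wrist_force: [0.8, 0.6, -0.1]
width: 0.006
grip_force: 0.0
```

```bash
python3 -c "
from h import *
plan([[0,-185,97]])
R0=95
for f in np.arange(.3,1.61,.13):
    s,c=np.sin(f),np.cos(f); y=-200-R0*s+2*c+12; z=14+R0*c+2*s
    print(round(f,2),'center y',round(y),'tip',round(z),'reading',round(z-8), 'shift y,z from -185,97:',round(-185-y),round(97-(z-8)))
"
```

```text
now box [  -2.1 -185.5   71.4] F [ 0.8  0.6 -0.1] w 0.006 q [-0.24  0.11  2.09  0.    0.95  1.57] t 6.4
[0, -185, 97] [ 0.0019 -0.0005 -0.0256] turn -0.0
0.3 center y -214 tip 105 reading 97 shift y,z from -185,97: 29 0
0.43 center y -226 tip 101 reading 93 shift y,z from -185,97: 41 4
0.56 center y -237 tip 96 reading 88 shift y,z from -185,97: 52 9
0.69 center y -247 tip 89 reading 81 shift y,z from -185,97: 62 16
0.82 center y -256 tip 80 reading 72 shift y,z from -185,97: 71 25
0.95 center y -264 tip 71 reading 63 shift y,z from -185,97: 79 34
1.08 center y -271 tip 61 reading 53 shift y,z from -185,97: 86 44
1.21 center y -276 tip 49 reading 41 shift y,z from -185,97: 91 56
1.34 center y -280 tip 38 reading 30 shift y,z from -185,97: 95 67
1.47 center y -282 tip 26 reading 18 shift y,z from -185,97: 97 79
1.6 center y -283 tip 13 reading 5 shift y,z from -185,97: 98 92
```

Request:
play_rows --steps '[0.002,0.005,-0.026,0,0.002,0.029,-0.026,0,0.002,0.041,-0.022,0,0.002,0.052,-0.017,0,0.002,0.062,-0.01,0,0.002,0.071,-0.001,0,0.002,0.079,0.008,0,0.002,0.086,0.018,0,0.002,0.091,0.03,0,0.002,0.095,0.041,0]'

```text
time: 7.65
tool_pos: [0.4832, -0.1895, 0.0314]
tcp_rot: [3.119, -0.378, -0.001]
wrist_force: [0.3, -1.0, 2.4]
width: 0.002
grip_force: 1.2
```

Request:
play_rows --steps '[0,0.002,0.006,0,0,0.003,0.012,0,0,0.003,0.017,0,0,0.003,0.021,0,0,0.003,0.023,0,0,0.003,0.023,0]'

```text
time: 8.4
tool_pos: [0.4827, -0.1917, 0.0092]
tcp_rot: [-3.118, 0.378, 0.001]
wrist_force: [-0.4, 0.5, 0.4]
width: -0.001
grip_force: 0.0
```

Request:
play_rows --steps '[0,0,0.002,0,0,0,0.004,0,0,0,0.006,0,0,0,0.006,0]'

```text
time: 8.9
tool_pos: [0.4829, -0.1918, 0.0069]
tcp_rot: [-3.118, 0.378, 0.002]
wrist_force: [-9.9, 5.0, 28.3]
width: -0.0
grip_force: 14.4
```

```bash
python3 -c "
from h import *
plan([])
c=bot.read_camera('side')
for f in(1.2,1.35,1.45,1.57):print(f,proj(c,world(P,flapc(f,-2)+flapc(f,6))).round(1).tolist())
x,y=215,190
p=c['pixels'][y:y+100,x:x+100];cv2.imwrite('pics/f.png',cv2.resize(p,(600,600),interpolation=cv2.INTER_CUBIC))"
```

```text
now box [   2.1 -283.2    6.9] F [-9.9  5.  28.3] w -0.0 q [-0.43  0.21  2.11  0.    0.82  1.39] t 8.9
1.2 [[276.1, 274.8], [225.9, 267.1], [275.9, 277.5], [225.7, 269.7]]
1.35 [[275.8, 280.7], [225.7, 272.8], [275.7, 283.2], [225.7, 275.3]]
1.45 [[275.7, 284.4], [225.8, 276.5], [275.7, 286.7], [225.9, 278.8]]
1.57 [[275.7, 288.4], [226.0, 280.5], [275.8, 290.5], [226.3, 282.6]]
```

Firm contact at reading 0.007 means a tip height of about 15 mm, which is the flat flap's top face. Next I'll raise, part-open the jaw and go over the bar.

Request:
play_rows --steps '[0,0,-0.04,0,0,0,-0.09,0,0,0,-0.14,0,-0.001,-0.03,-0.16,0,-0.002,-0.08,-0.16,0,-0.002,-0.13,-0.16,0,-0.002,-0.148,-0.16,0,-0.002,-0.148,-0.16,0]' --jaw 140

```text
time: 9.95
tool_pos: [0.5162, -0.047, 0.1632]
tcp_rot: [3.119, -0.374, -0.001]
wrist_force: [-1.0, -0.4, 0.3]
width: 0.45
grip_force: 0.0
```

```bash
python3 -c "
from h import *
c=bot.read_camera('side')
g=c['pixels'].mean(2)
for u in(240,250,262):print(u,g[264:296,u].astype(int))
for f in(1.3,1.42,1.5,1.57):
    q=proj(c,world(P,flapc(f,-2)));print(f,[round(float(np.interp(u,q[::-1,0],q[::-1,1])),1) for u in(240,250,262)])
plan([[0,-135,73]])"
```

```text
240 [147 185 201 202 201 201 200 201 202 203 205 204 201 201 202 202 203 218
 235 222 132  70  55  52  55  55  55  55  55  55  56  56]
250 [174 173 174 187 201 203 201 200 201 202 202 203 205 203 202 203 203 202
 209 225 223 158  93  61  53  55  58  57  58  58  58  59]
262 [177 176 174 177 190 202 204 202 202 201 202 202 202 205 205 203 203 204
 204 205 209 221 204 138  87  61  55  57  58  58  59  58]
1.3 [273.2, 274.7, 276.6]
1.42 [277.7, 279.2, 281.1]
1.5 [280.4, 282.0, 283.9]
1.57 [282.7, 284.3, 286.2]
now box [-1.000e-01 -1.356e+02  1.631e+02] F [-0.2  0.2 -0.4] w 0.45 q [-0.14  0.01  2.   -0.    1.13  1.67] t 10.0
[0, -135, 73] [ 0.0002 -0.0006  0.0901] turn 0.001
```

The flap edge lies where 1.55 to 1.57 rad is predicted, so it is flat. Descending over the bar.

Request:
play_rows --steps '[0,0,0.025,0,0,0,0.05,0,0,0,0.07,0,0,0,0.082,0,0,0,0.09,0,0,0,0.09,0]'

```text
time: 10.75
tool_pos: [0.516, -0.0482, 0.0732]
tcp_rot: [3.119, -0.379, -0.001]
wrist_force: [-0.4, -0.8, 0.3]
width: 0.451
grip_force: 0.0
```

Request:
play_rows --steps '[0,0,0,0,0,0,0,0,0,0,0,0,0,0,0,0,0,0,0,0,0,0,0,0]' --jaw 255 --grip_force 40

```text
time: 11.5
tool_pos: [0.5166, -0.0498, 0.0744]
tcp_rot: [3.116, -0.375, 0.002]
wrist_force: [-1.4, -7.2, 1.2]
width: 0.099
grip_force: 38.9
```

```bash
python3 -c "
from h import *
plan([])
for t in np.arange(0,.96,.1).tolist()+[.79]:
    print(round(t,2),'shift tool y',round(-(-225*np.cos(t)+6.5*np.sin(t)+225)),'z',round(-(225*np.sin(t)+6.5*np.cos(t)-6.5)))"
```

```text
now box [   0.8 -137.2   74.4] F [-1.4 -7.2  1.2] w 0.099 q [-0.14  0.11  2.08 -0.    0.95  1.67] t 11.5
0.0 shift tool y 0 z 0
0.1 shift tool y -2 z -22
0.2 shift tool y -6 z -45
0.3 shift tool y -12 z -66
0.4 shift tool y -20 z -87
0.5 shift tool y -31 z -107
0.6 shift tool y -43 z -126
0.7 shift tool y -57 z -143
0.8 shift tool y -73 z -159
0.9 shift tool y -90 z -174
0.79 shift tool y -71 z -158
```

The bar is gripped (opening about 8.5 mm). Lifting along the lid's arc.

Request:
play_rows --steps '[0,0.001,-0.011,0,0,0,-0.022,0,0,-0.002,-0.034,0,0,-0.004,-0.045,0,0,-0.007,-0.056,0,0,-0.01,-0.066,0,0,-0.014,-0.077,0,0,-0.018,-0.087,0,0,-0.023,-0.097,0,0,-0.029,-0.107,0]'

```text
time: 12.75
tool_pos: [0.5234, -0.0208, 0.182]
tcp_rot: [3.116, -0.377, 0.002]
wrist_force: [0.3, -8.0, 1.2]
width: 0.102
grip_force: 38.9
```

Request:
play_rows --steps '[0,-0.004,-0.01,0,0,-0.01,-0.019,0,0,-0.017,-0.028,0,0,-0.024,-0.036,0,0,-0.032,-0.044,0,0,-0.032,-0.044,0,0,-0.032,-0.044,0]'

```text
time: 13.62
tool_pos: [0.531, 0.0103, 0.2262]
tcp_rot: [3.116, -0.377, 0.002]
wrist_force: [1.6, -6.7, 3.4]
width: 0.099
grip_force: 39.5
```

Run:
```python
from h import *
plan([])
ims=[]
for i in range(4): S=bot.read_camera("side");ims.append(S["pixels"].astype(float))
m=np.mean(ims,0)
np.save("S.npy",m)
def lidp(t,r,x,h=3): return [x,90-r*np.cos(t)+h*np.sin(t),94+r*np.sin(t)+h*np.cos(t)]
x0,y0,k=225,125,7
b=np.clip(cv2.resize(m[y0:y0+80,x0:x0+55].astype(np.float32),None,fx=k,fy=k,interpolation=cv2.INTER_CUBIC)*1.1,0,255).astype(np.uint8);b2=b.copy()
for a,col in((.7,(0,0,255)),(.75,(0,255,0)),(.8,(255,0,0))):
    for L in([lidp(a,0,-80),lidp(a,184,-80)],[arm(a,0),arm(a)]):
        q=((proj(S,world(P,L))+.5-[x0,y0])*k).astype(int);print(a,q.tolist());cv2.line(b2,q[0].tolist(),q[1].tolist(),col,1)
cv2.imwrite("pics/l.png",np.hstack([b,b2]))
```

```text
now box [  0.5 -75.4 226.2] F [ 1.6 -6.7  3.4] w 0.099 q [-0.03 -0.01  1.91 -0.    1.25  1.79] t 13.625
0.7 [[269, 430], [169, 359]]
0.7 [[243, 433], [157, 373]]
0.75 [[269, 430], [172, 339]]
0.75 [[243, 433], [159, 357]]
0.8 [[269, 430], [176, 319]]
0.8 [[243, 433], [162, 340]]
```

View pics/l.png

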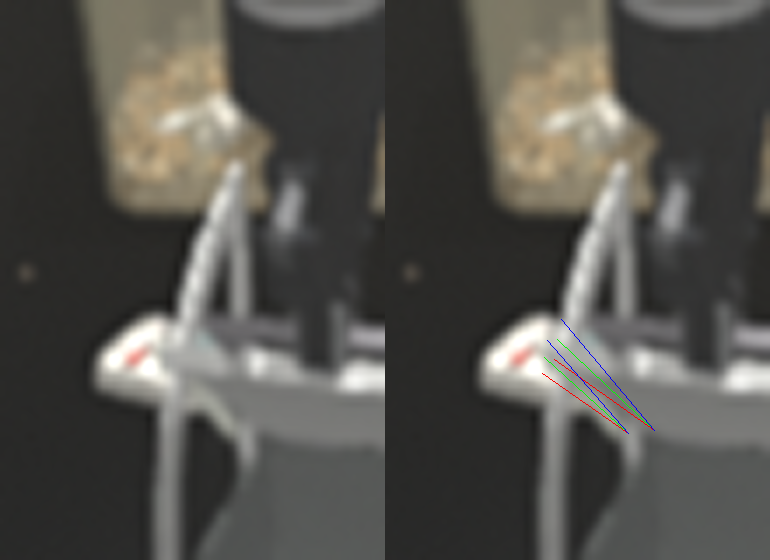

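The lid is up at about 0.75 rad, judged from the bar's rise. The index arm shows as a light strip just outside the lid's left edge, from (245,438) to (200,395) in the left panel, nearly parallel to that edge. I'll measure both lines numerically.

Run:
```python
from h import *
g=np.load("S.npy").mean(2).astype(int)
for r in range(170,194):print(r,g[r,244:264])
S=bot.read_camera("side")
def lidp(t,r,x,h): return [x,90-r*np.cos(t)+h*np.sin(t),94+r*np.sin(t)+h*np.cos(t)]
for a in(.65,.7,.75,.8,.85):print(a,"arm",proj(S,world(P,[arm(a,r) for r in(0,40,80,120)])).round(1).tolist(),"lidedge",proj(S,world(P,[lidp(a,r,-80,0) for r in(40,80,120,184)])).round(1).tolist())
```

```text
170 [ 70 107 136 150 125  99 130 176 161 125  96  83  80  84 104 111  94  78
  76  70]
171 [139 179 209 212 178 157 171 172 148 125 106  95  93  95  98  99  96  95
  97  92]
172 [213 229 233 223 186 182 198 176 146 140 122 100  92  93  94  95  95  94
  95  95]
173 [238 230 220 213 181 184 196 171 148 150 140 116  95  87  88  93  94  87
  77  76]
174 [227 197 183 190 176 176 176 160 151 153 153 142 117  93  89 105 121 121
 100  79]
175 [182 169 188 177 158 157 158 155 154 155 157 157 141 115 106 126 154 178
 168 138]
176 [163 206 233 202 158 152 153 153 153 153 155 158 152 134 124 135 166 205
 199 170]
177 [196 236 245 219 170 156 147 141 142 144 148 153 153 140 130 132 160 199
 188 163]
178 [198 223 231 221 199 177 149 131 129 128 129 135 136 128 121 122 141 170
 162 149]
179 [157 165 182 199 203 188 156 133 130 124 116 113 112 110 109 109 115 126
 127 127]
180 [132 136 145 158 170 173 152 132 135 135 127 115 109 107 107 108 107 108
 109 110]
181 [106 115 124 132 148 158 146 136 139 143 140 130 117 109 108 109 108 108
 107 107]
182 [ 65  78  90 105 133 147 141 138 141 138 142 142 127
[... 1020 characters left out ...]
, 185.0], [253.1, 183.5], [249.8, 181.9]] lidedge [[259.9, 185.4], [256.8, 183.9], [253.6, 182.3], [248.2, 179.6]]
0.7 arm [[259.2, 186.4], [256.3, 184.4], [253.2, 182.3], [250.0, 180.1]] lidedge [[260.0, 184.8], [257.0, 182.7], [253.9, 180.5], [248.6, 176.7]]
0.75 arm [[259.2, 186.4], [256.4, 183.8], [253.4, 181.1], [250.3, 178.3]] lidedge [[260.1, 184.2], [257.2, 181.5], [254.2, 178.7], [249.1, 173.9]]
0.8 arm [[259.2, 186.4], [256.5, 183.2], [253.6, 179.9], [250.7, 176.5]] lidedge [[260.2, 183.7], [257.4, 180.4], [254.5, 176.9], [249.6, 171.0]]
0.85 arm [[259.2, 186.4], [256.6, 182.7], [253.9, 178.8], [251.0, 174.7]] lidedge [[260.3, 183.1], [257.6, 179.2], [254.8, 175.2], [250.1, 168.3]]
```

Run:
```python
from h import *
g=cv2.imread("pics/side0.png").mean(2).astype(int)
for r in range(172,194):print(r,g[r,246:266])
t0=cv2.imread("pics/top0.png").mean(2).astype(int)
print("top")
for r in range(229,252):print(r,t0[r,204:264:2])
T=bot.read_camera("top")
for a in(.6,.7,.8,.9):print(a,proj(T,world(P,[arm(a,r) for r in(0,40,80,120,157)])).round(1).tolist())
```

```text
172 [233 223 190 189 203 179 147 150 163 145 107  95 115 130 111  75  57  57
  58  59]
173 [222 214 193 206 215 178 149 165 187 177 164 166 153 138 111  76  58  56
  58  59]
174 [185 193 188 210 210 170 146 155 169 191 223 232 200 154 115  77  58  58
  58  60]
175 [191 178 160 180 185 158 144 152 179 224 243 242 209 158 120  83  59  58
  60  60]
176 [234 202 154 161 164 147 149 174 220 240 242 227 183 150 124  87  61  59
  60  60]
177 [245 220 170 167 158 145 171 219 239 236 221 189 155 142 125  89  62  58
  60  61]
178 [231 222 202 187 158 143 177 228 233 210 176 152 135 136 126  90  63  59
  61  60]
179 [185 201 206 193 160 138 155 190 194 174 149 124 112 130 126  92  62  58
  61  61]
180 [149 162 173 176 156 136 140 155 161 160 132  94  90 125 133  98  65  59
  61  62]
181 [129 136 151 163 150 140 142 147 154 155 119  73  79 127 139 104  67  60
  61  62]
182 [ 97 109 138 154 148 143 145 142 148 149 123  82  80 125 140 106  68  58
  62  62]
183 [ 60  85 134 154 144 128 120 115 126 143 140 114  95 126 138 104  66  58
  59  61]
184 [ 49  82 143 160 142 106  79  71  87 120 145 139 116
[... 3348 characters left out ...]
 175 172]
249 [ 19  18  15  18  16  14  16  18  17  14  13  15  17  17  16  17  16  14
  16  16  13  14  14  12   8  19  41 101 204 188]
250 [ 14  19  13  14  16  11  14  18  15  17  14  13  17  17  18  19  16  18
  18  14  15  16  16  15  14   9   3  18  49 111]
251 [17 17 16 18 12 13 13 15 17 17 20 15 13 18 17 16 15 16 16 17 16 17 16 15
 12 14 10  7  3 21]
0.6 [[206.1, 233.3], [215.9, 235.8], [226.2, 238.4], [236.9, 241.1], [247.2, 243.8]]
0.7 [[206.1, 233.3], [214.9, 235.5], [224.2, 237.8], [234.0, 240.2], [243.5, 242.5]]
0.8 [[206.1, 233.3], [213.9, 235.2], [222.1, 237.1], [230.7, 239.2], [239.2, 241.2]]
0.9 [[206.1, 233.3], [212.7, 234.8], [219.7, 236.4], [227.2, 238.1], [234.5, 239.7]]
```

Index angle estimates are 0.755 rad from the tip in the top view, 0.81 from the slope and 0.73 from the position in the side view, so I take about 0.76. The lid stands at about 0.75, so I'll nudge it slightly and hold.

Request:
play_rows --steps '[0,-0.001,-0.002,0,0,-0.001,-0.002,0,0,-0.001,-0.002,0,0,-0.001,-0.002,0,0,-0.001,-0.002,0,0,-0.001,-0.002,0,0,-0.001,-0.002,0,0,-0.001,-0.002,0]'

```text
time: 14.92
tool_pos: [0.5313, 0.0117, 0.2277]
tcp_rot: [3.117, -0.377, 0.001]
wrist_force: [1.8, -5.6, 2.4]
width: 0.099
grip_force: 39.3
```

```bash
python3 -c "
from h import *
plan([]);print(bot.finish_job())"
```

```text
now box [  0.4 -74.  227.7] F [ 1.8 -5.6  2.4] w 0.099 q [-0.02 -0.01  1.9  -0.    1.25  1.79] t 14.925
the job is handed in; nothing more can be done
None
```

The job is handed in, with the flap folded flat and the gripper holding the lid steady at about 0.76 rad, my camera estimate of the index angle (the individual readings ran from 0.73 to 0.81); no verdict was returned.

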